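# Dial open the cash box on the packing table

## Task

Unlock the wide cash box, the one with the sliding latch beside its dial: turn the dial's white pointer anticlockwise to the one-dot mark, then clockwise past two and three to the four-dot mark, then anticlockwise past three to the two-dot mark, stopping for about half a second at each of these three. Then slide the box's latch all the way back, away from the robot, leaving the dial on two dots. Leave the dial of the narrower box as it is.

Things in the scene. Friction and masses are not known exactly. Their poses are not given: they have to be found in the camera images.
- dial (a joint): Dial on the fixed wide dark-steel cash box (190 deep x 260 wide x 90 mm high). Rad, growing CLOCKWISE from above; 0 points along the box's own x, to its far side. Columns of 8 mm white dots on the lid (42 to 77 mm from the axis): one dot -0.681 rad, two -0.227, three +0.227, four +0.681. Stops at -1.05 and 1.05; starts between 0 and 0.65. Stays where left; takes 0.05 N m to turn.
- dial_grip (a point): On the dial's axis at grip height, 37 mm above the lid; turns with the dial: x along the white pointer, z up. Black bar grip 44 long (x), 14 wide (y), top 7 mm above this point, on a 50 mm wide disc whose top is 23 mm below it. White line and nose mark its pointing end. Pinch across the 14 mm from above; one grasp does the whole combination.
- latch (a joint): Latch of the cash box, m: 0 locked, towards the robot; grows as it slides along the box's own x, away from the robot, to its stop at 0.030. Takes about 3 N; stays where left.
- latch_grip (a point): Centre of the latch's upright 16 x 16 mm steel tab at grip height, 23 mm above the lid; tab top 9 mm above this point, its 34 x 24 mm foot 18 mm below. x is the box's own x (the sliding way), z up. Locked, it lies 135 mm to the right (box -y) of the dial's axis. A 43 mm tall hand stamp stands on the lid 95 mm behind it and 20 to 35 mm to its right.
- small_dial_nose (a point): White nose of the like dial on the narrower, taller box (160 deep x 170 wide x 110 mm high, no latch), 27 mm from that dial's axis. Not to be turned.

How it is judged:
On the way, in this order (a step that is already met when the one before it is completed fails the run):
1. the dial is stopped at one dot (within 10 degrees), the latch still locked (value of joint dial between -0.8707 and -0.4907 rad and velocity of joint dial between -0.3 and 0.3 rad/s and value of joint latch below 0.01 m), for 0.2 s.
2. the dial is stopped at four dots (within 10 degrees), the latch still locked (value of joint dial between 0.4907 and 0.8707 rad and velocity of joint dial between -0.3 and 0.3 rad/s and value of joint latch below 0.01 m), for 0.2 s.
3. the dial is stopped at two dots (within 10 degrees), the latch still locked (value of joint dial between -0.4169 and -0.0369 rad and velocity of joint dial between -0.3 and 0.3 rad/s and value of joint latch below 0.01 m), for 0.2 s.
4. the latch is slid at least 20 of its 30 mm, the dial still at two dots (value of joint latch above 0.02 m and value of joint dial between -0.4169 and -0.0369 rad), for 0.2 s.
At the end, for the whole second after the job is handed in: The cash box's dial rests within 10 degrees of the two-dot mark and its latch stands at least 20 mm of its 30 mm travel away from the locked end (all of step 4); the robot touches nothing.
It fails at once if the narrower box's dial is turned (its nose moves 6 mm, about 13 degrees) (distance of small_dial_nose from where it was at the start of the episode above 0.006 m).
It also fails if it takes over 51 s, if anything falls off the work surface, if the arm or the gripper's body presses on something with over 40 N, if the wrist force passes 120 N, or if a joint passes its speed limit or range.

## Robot

A 6-joint arm with a two-finger parallel gripper is mounted at the origin on the work surface. World frame = base frame: x ahead of the robot, y to its left, z up, the work surface at z = 0. Lengths are in m, angles in rad, forces in N, time in s.
With the tool pointing down it reaches from about 0.35 to 1 m from the base axis. Payload 7.1 kg.
Tool frame: the origin (TCP) lies between the finger pads; the fingertips stand 8 mm ahead of it and the grasp point (between the pads) lies 11 mm behind it; y points along the fingers, x is the direction in which the jaws open and shut, and the axes are right-handed (so a half turn about y gives the same grasp; the last joint's range is limited). The gripper opens to 85 mm and grips with 20 to 120 N. Pads are 22 mm wide; open, the fingers measure 114 mm over their backs; the gripper's body (76 mm by 85 mm) begins 54 mm behind the grasp point. The pads swing forward as they close: fully open they stand 13 mm farther back than shut.
Start: joints at [-1.346, 0.423, 1.63, -0, 1.089, -0.019], TCP at [0.151, -0.606, 0.239] pointing down, gripper open.
Joint ranges: [-3, 3], [-0.9, 2.11], [0.09, 2.58], [-1.31, 4.45], [0.11, 2.69], [-2.54, 2.54]. Speed limits (rad/s): [2.39, 2.39, 3.01, 3.14, 3.14, 3.14].

## Interface

Orientations are given as a 3x3 rotation matrix whose columns are the frame's x, y, z axes.
In Python, from cell import r, snapshot, calibration, sign_off gives the robot as it stands.
- The arm moves only by the tool move_arm, never from a script. Its argument "targets" is one flat list of numbers, 6 for each row, row after row: the shift along the world's x, y, z in units of 25 mm (1.0 is 25 mm), then the turn, a rotation vector about the world's x, y, z in units of 5 degrees (1.0 is 5 degrees). In form: [tx, ty, tz, wx, wy, wz, tx, ty, tz, wx, wy, wz, ...]. A call has 1 to 12 rows; each row is the pose to reach, as a shift and turn from the pose commanded when the call began; what a row does not reach only later rows make up. A row lasts 1/10 s, in which the tool goes at most 50 mm and 8.59 degrees, less where a joint would pass 70% of its speed; a pose out of reach is approached as far as the arm can. A call with a gripper value outside its range is refused whole. "jaw" is the closure, from -1 (fully open) to 1 (shut), set as the call begins (left out, the last holds). The fingers move at their own pace and stop on an object; "newtons" is the grip in N (left out, the last holds). Time passes only in rows, so rows that repeat a pose let the fingers close. It gives the time, the measured TCP pose, the force and the opening at its end, in the units of the state.
- r.observe(): the state, without advancing time (a new reading comes with each control period).
- snapshot(name): name is "side" or "top"; returns the picture (400x640x3 uint8, red, green, blue); there is no depth.
- calibration(name): a dict with "mtx" (3x3 intrinsics, pixels), "T" (4x4, takes a point from camera to world coordinates). Camera axes: x right, y down, z forward; pixel columns grow to the right and rows downward; lengths in m; the calibration is good to about 2 mm. A picture is of the moment at which its call begins. calibration takes no time and is no camera call.
- sign_off(): hands the job in, once; it reports no verdict.
The state is a dict: "clock": time; "qpos": joint angles; "joint_vel": joint speeds; "tau": joint torques, N m; "position": TCP position; "eef_rot": TCP orientation; "force": force on the tool from outside, world axes, zero at the start; "ft_torque": the same for the moment, N m; "width": finger opening in m.
Only numpy, scipy, OpenCV 4.12 (cv2) and the standard library are available. Lean on these libraries where they do the work, as an engineer would, in place of code of your own. Each camera call takes 0.05 s, during which the arm holds its last target.

## Working session

There is one attempt and no reset: what is moved stays moved. The work goes in short steps, Python scripts to look and compute and a tool call to move; the robot and the scene stay as the last step left them, time stands still between calls to the robot, and variables do not carry over. Pictures are saved under pics/ and viewed, and the job is handed in when it is done.

Besides the shell and the picture viewer there is one more tool, called after "Request:" as a command line: name --argument value ..., lists and objects as JSON in quotes. move_arm: Moves the arm, as the interface text tells. Its arguments: {"type":"object","properties":{"targets":{"type":"array","items":{"type":"number"}},"jaw":{"type":"number"},"newtons":{"type":"number"}},"required":["targets"]}

```bash
mkdir -p pics; python3 - <<'E'
from cell import r,snapshot,calibration
import cv2
for n in("top","side"):
    im=snapshot(n); cv2.imwrite(f"pics/{n}0.png",im[:,:,::-1]); c=calibration(n); print(n,c["mtx"].round(1).tolist(),c["T"].round(3).tolist())
o=r.observe(); print(o["clock"],o["position"],o["eef_rot"],o["width"])
E
```

```text
top [[457.2, 0.0, 316.7], [0.0, 457.2, 204.2], [0.0, 0.0, 1.0]] [[0.004, -0.999, 0.053, 0.447], [-1.0, -0.004, -0.006, -0.02], [0.006, -0.053, -0.999, 1.245], [0.0, 0.0, 0.0, 1.0]]
side [[364.5, 0.0, 315.8], [0.0, 364.5, 202.4], [0.0, 0.0, 1.0]] [[0.883, -0.331, 0.333, 0.246], [-0.469, -0.643, 0.605, -0.495], [0.014, -0.691, -0.723, 0.708], [0.0, 0.0, 0.0, 1.0]]
0.1 [ 0.15077788 -0.60601807  0.23860407] [[ 2.41421138e-01 -3.31551025e-04  9.70420385e-01]
 [-9.70419385e-01  1.39317779e-03  2.41421365e-01]
 [-1.43201163e-03 -9.99998975e-01  1.45990255e-05]] 0.08522023094052879
```

View pics/top0.png

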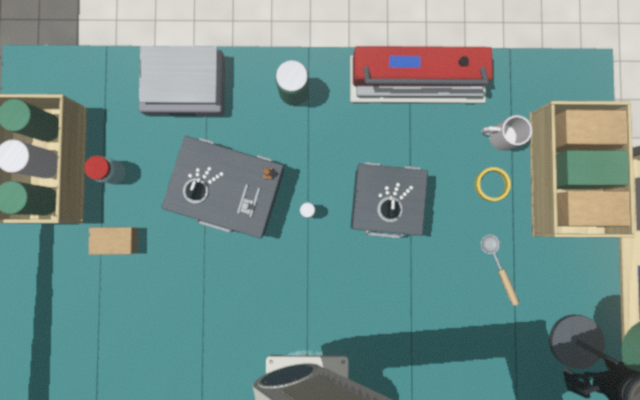

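View pics/side0.png

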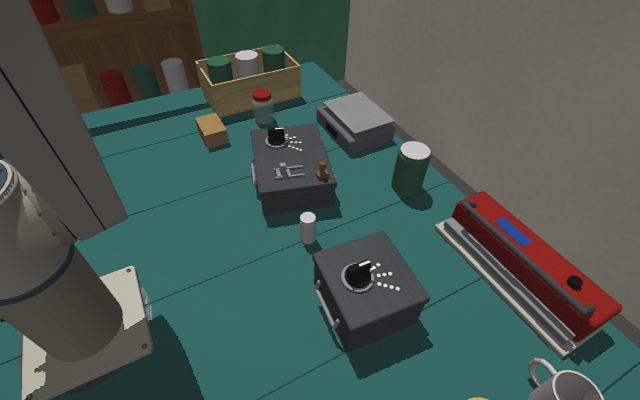

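The wide box is at left in the top view, with its dial at about (195,189) and its latch at about (248,202). The narrow box's dial is at about (390,208). I'll enlarge both views.

```bash
python3 - <<'E'
import cv2
im=cv2.imread("pics/top0.png")[130:245,155:295]; cv2.imwrite("pics/topc.png",cv2.resize(im,None,fx=5,fy=5,interpolation=cv2.INTER_CUBIC))
im=cv2.imread("pics/side0.png")[115:215,240:345]; cv2.imwrite("pics/sidec.png",cv2.resize(im,None,fx=6,fy=6,interpolation=cv2.INTER_CUBIC)[:600])
E
```

```text
(no output)
```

View pics/topc.png

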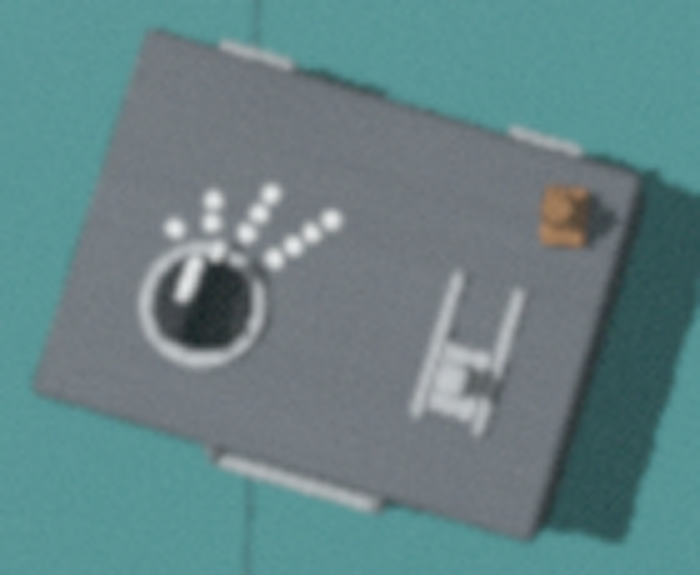

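View pics/sidec.png

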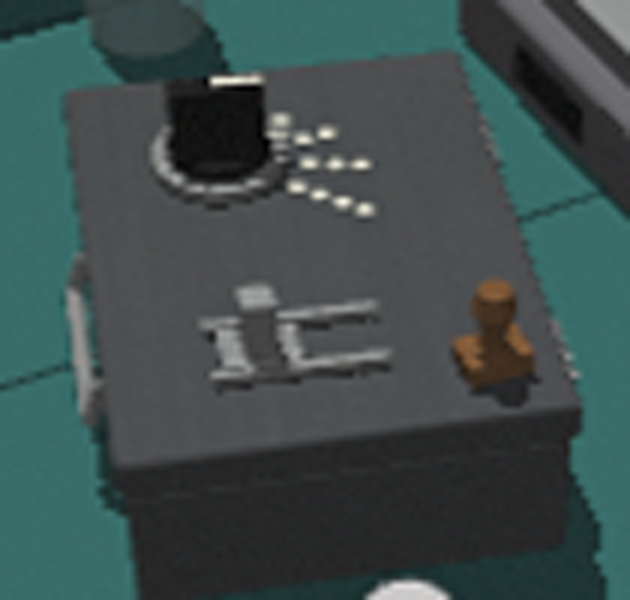

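```bash
cat > h.py <<'E'
import numpy as np
from cell import r,snapshot,calibration
def ray(n,uv,z):
    c=calibration(n); T=c["T"]; d=T[:3,:3]@np.linalg.inv(c["mtx"])@np.array([uv[0],uv[1],1.]); o=T[:3,3]
    return (o+d*(z-o[2])/d[2])[:2]
def proj(n,P):
    c=calibration(n); T=c["T"]; p=T[:3,:3].T@(np.asarray(P)-T[:3,3]); q=c["mtx"]@p; return q[:2]/q[2]
def tc(u,v): return ((u+.5)/5-.5+155,(v+.5)/5-.5+130)
def sc(u,v): return ((u+.5)/6-.5+240,(v+.5)/6-.5+115)
E
python3 - <<'E'
from h import *
C=[ray("top",tc(*p),.09) for p in [(155,32),(640,172),(530,537),(38,390)]]
C=np.array(C); print("corners",C.round(4), "ctr",C.mean(0))
for i in range(4): 
    d=C[(i+1)%4]-C[i]; print(np.linalg.norm(d),np.degrees(np.arctan2(d[1],d[0])))
ax=ray("top",tc(203,303),.091); print("axis ring",ax)
S={"1":(175,228),"2":(213,200),"3":(272,193),"4":(332,218)}
for k,p in S.items():
    d=ray("top",tc(*p),.09)-ax; print(k,np.linalg.norm(d),np.arctan2(d[1],d[0]))
print([ (np.arctan2(*(ray("top",tc(*a),.09)-ray("top",tc(*b),.09))[::-1])) for a,b in [((272,193),(247,233)),((332,218),(273,260))]])
a,b=ray("top",tc(184,300),.134),ray("top",tc(196,257),.134); print("ptr",a,b,np.arctan2(*(b-a)[::-1]))
print("tab side",ray("side",sc(257,295),.122)," foot/tab top", ray("top",tc(450,380),.122))
print("stamp",ray("side",sc(493,365),.09),ray("side",sc(495,293),.133),ray("top",tc(563,208),.133))
print("side dots",[ray("side",sc(*p),.09) for p in [(367,209),(362,163),(328,133)]],[ray("top",tc(*S[k]),.09) for k in "432"])
E
```

```text
corners [[0.6806 0.3086]
 [0.6101 0.0611]
 [0.4249 0.115 ]
 [0.4979 0.364 ]] ctr [0.55338829 0.2121935 ]
0.25730206877454986 -105.9040435394953
0.19294845673654096 163.77907843627656
0.25949826835540546 73.6524042267231
0.19096438580698138 -16.880860732098313
axis ring [0.54226075 0.28139926]
1 0.041040110719499485 0.37748389185273756
2 0.05265586436999481 -0.07321960342686847
3 0.06554853540925654 -0.5397018279116342
4 0.07769566337660867 -0.9745664034145446
[np.float64(-0.5421132967191321), np.float64(-0.940864543947771)]
ptr [0.54013059 0.27944948] [0.56117628 0.27400202] -0.2532808560027022
tab side [0.50427587 0.14984942]  foot/tab top [0.50229948 0.15140965]
stamp [0.58799191 0.09870089] [0.58572397 0.09515089] [0.58617102 0.09560236]
side dots [array([0.58747853, 0.21716549]), array([0.6006119 , 0.24895071]), array([0.59660063, 0.27705183])] [array([0.58588896, 0.21710932]), array([0.59849235, 0.24771516]), array([0.59477553, 0.27754726])]
```

Request:
move_arm --targets '[0.7,0.95,0,0,0,1.0,1.8,2.4,0,0,0,2.4,3,4,0,0,0,4,4.2,5.6,0,0,0,5.6,5.4,7.2,0,0,0,7.2,6.6,8.8,0,0,0,8.8,7.8,10.4,0,0,0,10.4,9,12,0,0,0,12,10.2,13.6,0,0,0,13.6,11,14.8,0,0,0,15.2,11.7,15.8,0,0,0,16.4,12,16.2,0,0,0,17]' --jaw -1

```text
clock: 1.3
position: [0.4519, -0.1994, 0.2392]
eef_rot: [[0.987, -0.0, -0.162], [0.162, 0.0, 0.987], [-0.0, -1.0, 0.0]]
force: [-0.2, -1.2, 0.6]
width: 0.0853
```

Request:
move_arm --targets '[0.2,1.2,0,0,0,0.8,0.5,2.8,0,0,0,1.8,0.9,4.6,0,0,0,3,1.2,6.4,0,0,0,4.2,1.6,8.2,0,0,0,5.4,1.9,10,0,0,0,6.6,2.2,11.8,0,0,0,7.8,2.6,13.6,0,0,0,9,2.9,15.4,0,0,0,10.2,3.2,17.0,0,0,0,11.2,3.5,18.4,0,0,0,12,3.64,19.2,0,0,0,12.25]'

```text
clock: 2.5
position: [0.5424, 0.2803, 0.239]
eef_rot: [[0.336, 0.0, -0.942], [0.942, 0.0, 0.336], [0.0, -1.0, -0.0]]
force: [0.7, -0.7, 0.3]
width: 0.0852
```

```bash
python3 - <<'E'
from h import *
import cv2
o=r.observe(); print(o["position"],np.arctan2(o["eef_rot"][1][0],o["eef_rot"][0][0]),o["qpos"])
im=snapshot("side")[60:235,190:390,::-1]; cv2.imwrite("pics/s1.png",cv2.resize(im,None,fx=4,fy=3.4,interpolation=cv2.INTER_CUBIC)[:600])
im=snapshot("top")[130:245,155:295,::-1]; cv2.imwrite("pics/t1.png",cv2.resize(im,None,fx=5,fy=5,interpolation=cv2.INTER_CUBIC))
E
```

```text
[0.54237961 0.28032853 0.23898592] 1.2277868080973806 [ 4.57552039e-01  4.02387645e-01  1.66340370e+00 -1.93690874e-05
  1.07572594e+00 -7.70225567e-01]
```

View pics/s1.png

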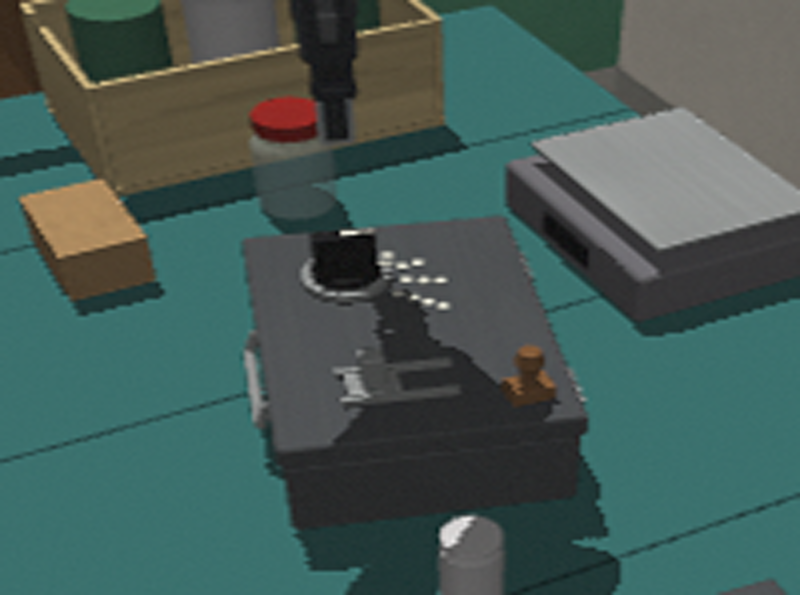

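View pics/t1.png

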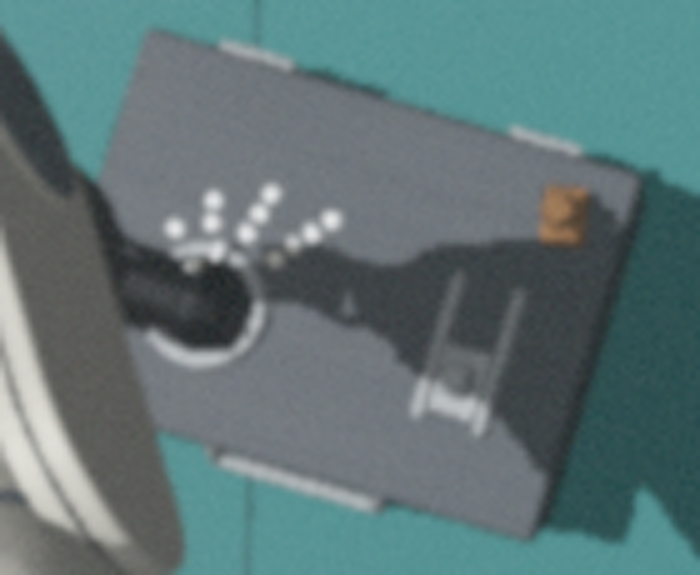

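Request:
move_arm --targets '[0.02,0.03,-0.6,0,0,0,0.02,0.03,-1.5,0,0,0,0.02,0.03,-2.5,0,0,0,0.02,0.03,-3.4,0,0,0,0.02,0.03,-4.1,0,0,0,0.02,0.03,-4.5,0,0,0,0.02,0.03,-4.7,0,0,0,0.02,0.03,-4.8,0,0,0,0.02,0.03,-4.8,0,0,0]'

```text
clock: 3.5
position: [0.5426, 0.279, 0.1196]
eef_rot: [[0.339, 0.0, -0.941], [0.941, 0.0, 0.339], [0.0, -1.0, -0.0]]
force: [-1.0, -0.5, 1.2]
width: 0.0851
```

Request:
move_arm --targets '[0,0,0,0,0,0,0,0,0,0,0,0,0,0,0,0,0,0,0,0,0,0,0,0,0,0,0,0,0,0,0,0,0,0,0,0,0,0,0,0,0,0,0,0,0,0,0,0]' --jaw 1 --newtons 30

```text
clock: 4.3
position: [0.5434, 0.2812, 0.12]
eef_rot: [[0.339, 0.003, -0.941], [0.941, 0.003, 0.339], [0.004, -1.0, -0.001]]
force: [1.1, 8.3, -1.0]
width: 0.0133
```

```bash
python3 - <<'E'
from h import *
import cv2
o=r.observe(); print(o["position"],np.arctan2(o["eef_rot"][1][0],o["eef_rot"][0][0]),o["force"],o["ft_torque"],o["width"])
im=snapshot("side")[100:220,220:380,::-1]; cv2.imwrite("pics/s2.png",cv2.resize(im,None,fx=5,fy=5,interpolation=cv2.INTER_CUBIC)[:600])
E
```

```text
[0.54335871 0.28120912 0.11999527] 1.2252804495536973 [ 1.09074392  8.27881096 -0.95260432] [ 1.14676071e+00 -1.27766761e-01 -5.27816678e-04] 0.01334475855846568
```

View pics/s2.png

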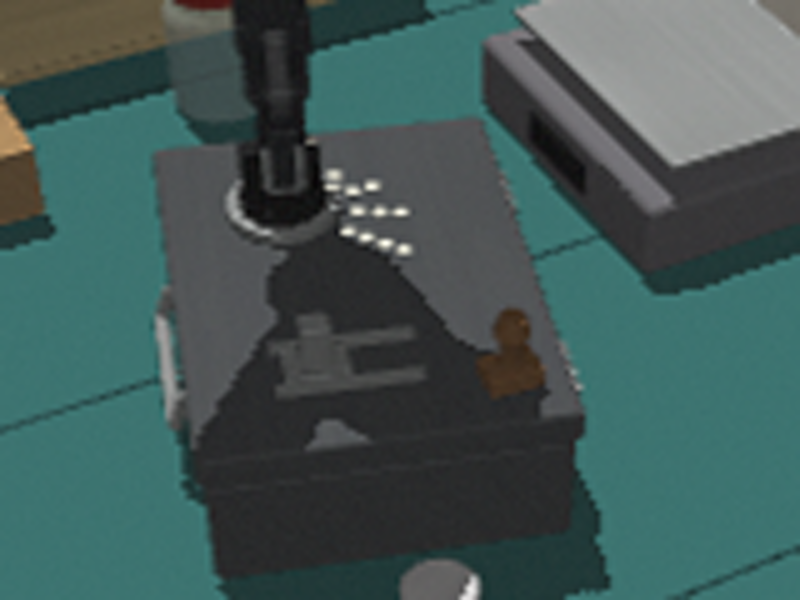

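Request:
move_arm --targets '[0,0.03,0,0,0,0.6,0,0.05,0,0,0,1.8,0,0.05,0,0,0,3.2,0,0.05,0,0,0,4.6,0,0.05,0,0,0,6,0,0.05,0,0,0,7.3,0,0.05,0,0,0,8.1,0,0.05,0,0,0,8.4,0,0.05,0,0,0,8.4,0,0.05,0,0,0,8.4,0,0.05,0,0,0,8.4,0,0.05,0,0,0,8.4]'

```text
clock: 5.55
position: [0.5434, 0.2822, 0.12]
eef_rot: [[-0.378, 0.003, -0.926], [0.926, 0.003, -0.378], [0.002, -1.0, -0.004]]
force: [0.5, 6.1, -0.2]
width: 0.0133
```

Request:
move_arm --targets '[0,0,0,0,0,0,0,0,0,0,0,0,0,0,0,0,0,0,0,0,0,0,0,0]'

```text
clock: 5.95
position: [0.5434, 0.2822, 0.12]
eef_rot: [[-0.378, 0.003, -0.926], [0.926, 0.003, -0.378], [0.002, -1.0, -0.004]]
force: [1.3, 6.3, -0.4]
width: 0.0134
```

```bash
python3 - <<'E'
from h import *
import cv2
o=r.observe(); t=np.arctan2(o["eef_rot"][1][0],o["eef_rot"][0][0]);print(o["position"],t,"j",-.292-(t-np.pi/2),o["force"],o["ft_torque"],o["width"])
im=snapshot("side")[100:220,220:380,::-1]; cv2.imwrite("pics/s3.png",cv2.resize(im,None,fx=5,fy=5,interpolation=cv2.INTER_CUBIC)[:600])
im=snapshot("top")[130:245,155:295,::-1]; cv2.imwrite("pics/t3.png",cv2.resize(im,None,fx=5,fy=5,interpolation=cv2.INTER_CUBIC))
E
```

```text
[0.54341336 0.28221129 0.11998683] 1.9586573021467664 j -0.6798609753518698 [ 1.26734209  6.32263308 -0.40122778] [ 0.97663235 -0.2169536   0.10643352] 0.013370456594506013
```

View pics/s3.png

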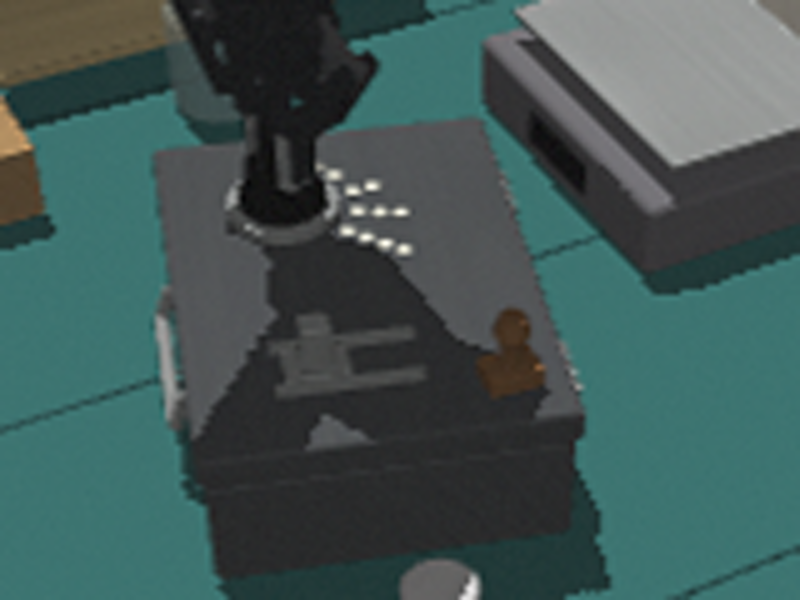

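View pics/t3.png

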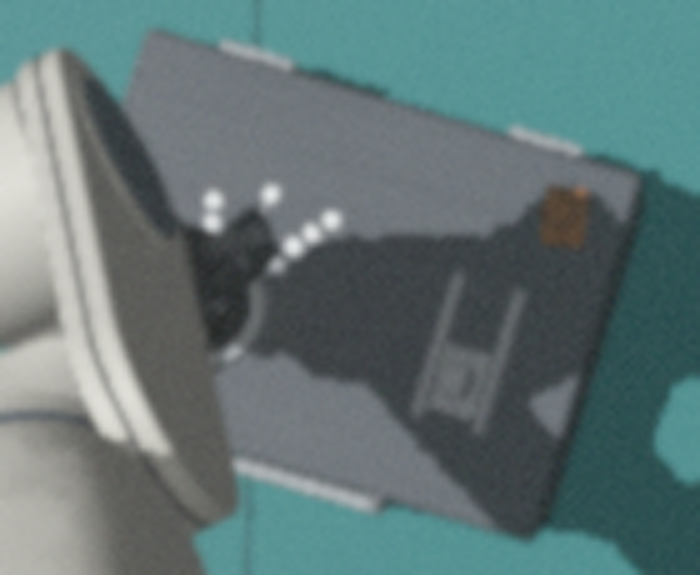

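The grip held at 13.3 mm and the tool angle puts the dial at about -0.68, one dot; the gripper hides the pointer itself. Next is clockwise to four dots.

Request:
move_arm --targets '[0,0.02,0,0,0,-0.6,0,0.05,0,0,0,-2,0,0.05,0,0,0,-3.5,0,0.05,0,0,0,-5,0,0.05,0,0,0,-6.5,0,0.05,0,0,0,-8,0,0.05,0,0,0,-9.5,0,0.05,0,0,0,-11,0,0.05,0,0,0,-12.5,0,0.05,0,0,0,-14,0,0.05,0,0,0,-15.1,0,0.05,0,0,0,-15.6]'

```text
clock: 7.25
position: [0.5427, 0.2809, 0.1199]
eef_rot: [[0.828, 0.0, -0.56], [0.56, -0.001, 0.828], [-0.0, -1.0, -0.001]]
force: [-0.6, -6.2, 5.7]
width: 0.0131
```

Request:
move_arm --targets '[0,0,0,0,0,0,0,0,0,0,0,0,0,0,0,0,0,0,0,0,0,0,0,0,0,0,0,0,0,0,0,0,0,0,0,0,0,0,0,0,0,0]'

```text
clock: 7.95
position: [0.5428, 0.2809, 0.1199]
eef_rot: [[0.827, 0.0, -0.563], [0.563, -0.001, 0.827], [-0.0, -1.0, -0.001]]
force: [0.5, -5.9, 4.0]
width: 0.0134
```

```bash
python3 - <<'E'
from h import *
import cv2
o=r.observe(); t=np.arctan2(o["eef_rot"][1][0],o["eef_rot"][0][0]);print(o["position"],t,"j",-.292-(t-np.pi/2),o["force"],o["ft_torque"],o["width"])
im=snapshot("side")[100:220,220:380,::-1]; cv2.imwrite("pics/s4.png",cv2.resize(im,None,fx=5,fy=5,interpolation=cv2.INTER_CUBIC)[:600])
E
```

```text
[0.54276401 0.28091445 0.11991468] 0.5974337832612824 j 0.6813625435336141 [ 0.52021595 -5.94808558  4.01689017] [-1.00171113  0.04648919 -0.00831396] 0.013375709270201189
```

View pics/s4.png

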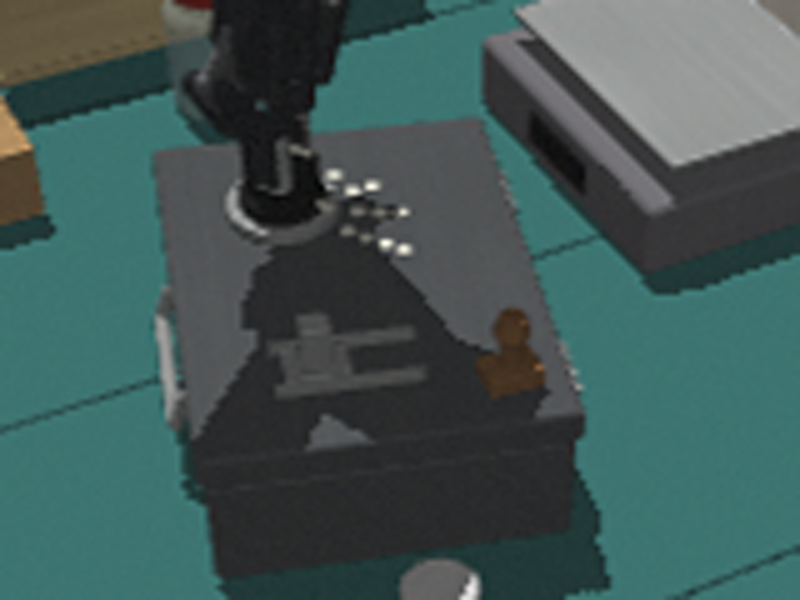

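The dial reads about +0.68, four dots, and the white line shows at about (283,180). Next is anticlockwise to two dots.

Request:
move_arm --targets '[0,-0.02,0,0,0,0.6,0,-0.03,0,0,0,1.9,0,-0.03,0,0,0,3.4,0,-0.03,0,0,0,4.9,0,-0.03,0,0,0,6.4,0,-0.03,0,0,0,7.9,0,-0.03,0,0,0,9.3,0,-0.03,0,0,0,10.1,0,-0.03,0,0,0,10.4,0,-0.03,0,0,0,10.4,0,-0.03,0,0,0,10.4,0,-0.03,0,0,0,10.4]'

```text
clock: 9.2
position: [0.5434, 0.2817, 0.1199]
eef_rot: [[0.067, 0.002, -0.998], [0.998, 0.001, 0.067], [0.001, -1.0, -0.002]]
force: [3.4, 4.0, 3.0]
width: 0.0134
```

Request:
move_arm --targets '[0,0,0,0,0,0,0,0,0,0,0,0,0,0,0,0,0,0,0,0,0,0,0,0,0,0,0,0,0,0]'

```text
clock: 9.7
position: [0.5434, 0.2816, 0.1199]
eef_rot: [[0.067, 0.002, -0.998], [0.998, 0.001, 0.067], [0.001, -1.0, -0.002]]
force: [3.5, 4.2, 2.9]
width: 0.013
```

```bash
python3 - <<'E'
from h import *
o=r.observe(); t=np.arctan2(o["eef_rot"][1][0],o["eef_rot"][0][0]);print(o["position"],t,"j",-.292-(t-np.pi/2),o["force"],o["ft_torque"],o["width"])
E
```

```text
[0.54339582 0.28164194 0.11993888] 1.5036174245307825 j -0.22482109773588593 [3.46735505 4.1716624  2.9278478 ] [ 0.46564513 -0.60518381  0.01659981] 0.012974594171141754
```

Request:
move_arm --targets '[0,0,0,0,0,0,0,0,0,0,0,0,0,0,0,0,0,0,0,0,0,0,0,0,0,0,0,0,0,0,0,0,0.5,0,0,0,0,0,1.5,0,0,0,0,0,2.5,0,0,0,0,0,3.5,0,0,0,0,0,4.5,0,0,0,0,0,4.8,0,0,0]' --jaw -1

```text
clock: 10.8
position: [0.5438, 0.2817, 0.2431]
eef_rot: [[0.066, 0.005, -0.998], [0.998, 0.002, 0.066], [0.003, -1.0, -0.005]]
force: [0.6, 0.3, -0.6]
width: 0.0851
```

```bash
python3 - <<'E'
from h import *
import cv2
o=r.observe(); print(o["clock"],o["position"],o["width"],o["force"])
im=snapshot("side")[100:220,220:380,::-1]; cv2.imwrite("pics/s5.png",cv2.resize(im,None,fx=5,fy=5,interpolation=cv2.INTER_CUBIC)[:600])
E
```

```text
10.8 [0.54377635 0.28169867 0.24311964] 0.0851368902223208 [ 0.59504312  0.25244215 -0.59738626]
```

View pics/s5.png

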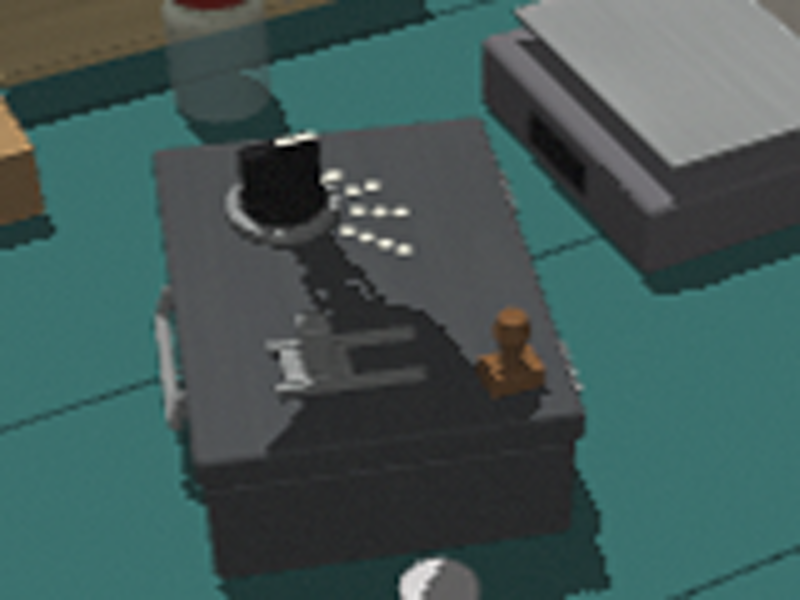

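Dial pointer rests at two dots (line in the crop from (275,142) to (317,135)). Moving over the latch tab.

Request:
move_arm --targets '[-0.2,-0.6,0,0,0,-0.3,-0.6,-2,0,0,0,-1,-1.1,-3.5,0,0,0,-1.7,-1.45,-4.7,0,0,0,-2.4,-1.6,-5.2,0,0,0,-2.6,-1.6,-5.2,-0.8,0,0,-2.6,-1.6,-5.2,-2,0,0,-2.6,-1.6,-5.2,-3.2,0,0,-2.6,-1.6,-5.2,-3.2,0,0,-2.6,-1.6,-5.2,-3.2,0,0,-2.6]'

```text
clock: 11.85
position: [0.5019, 0.1508, 0.1588]
eef_rot: [[0.289, -0.002, -0.957], [0.957, -0.001, 0.289], [-0.001, -1.0, 0.002]]
force: [0.3, 1.1, 0.1]
width: 0.0853
```

```bash
python3 - <<'E'
from h import *
import cv2
o=r.observe(); t=np.arctan2(o["eef_rot"][1][0],o["eef_rot"][0][0]);print(o["position"],t,"axis-off",o["force"])
im=snapshot("side")[100:220,220:380,::-1]; cv2.imwrite("pics/s6.png",cv2.resize(im,None,fx=5,fy=5,interpolation=cv2.INTER_CUBIC)[:600])
E
```

```text
[0.50185271 0.15084152 0.15882045] 1.2779292171000445 axis-off [0.26233314 1.14462487 0.06267969]
```

View pics/s6.png

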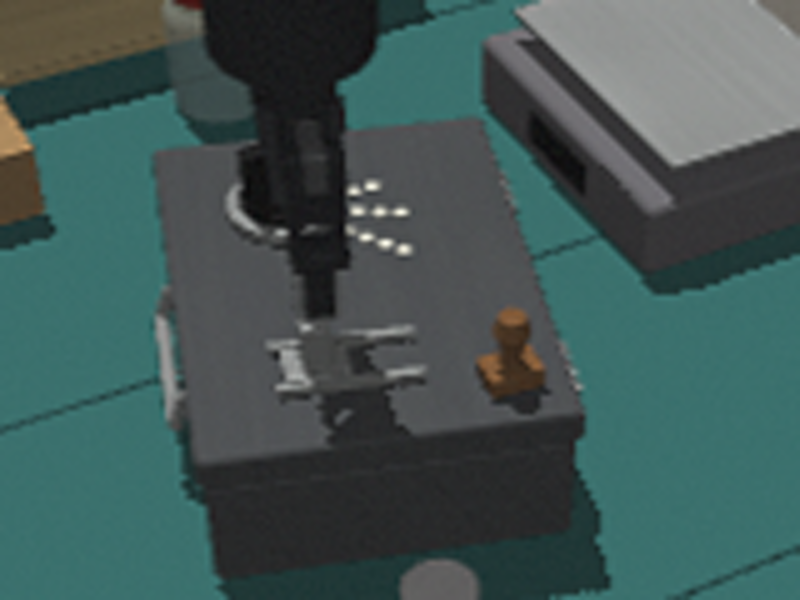

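Request:
move_arm --targets '[0.05,0.03,-0.4,0,0,0,0.09,0.03,-0.9,0,0,0,0.09,0.03,-1.4,0,0,0,0.09,0.03,-1.8,0,0,0,0.09,0.03,-1.95,0,0,0,0.09,0.03,-1.95,0,0,0]'

```text
clock: 12.5
position: [0.5041, 0.1516, 0.1096]
eef_rot: [[0.289, -0.002, -0.957], [0.957, -0.0, 0.289], [-0.001, -1.0, 0.002]]
force: [-0.2, 1.4, -0.1]
width: 0.0852
```

Request:
move_arm --targets '[0,0,0,0,0,0,0,0,0,0,0,0,0,0,0,0,0,0,0,0,0,0,0,0,0,0,0,0,0,0,0,0,0,0,0,0,0,0,0,0,0,0,0,0,0,0,0,0]' --jaw 1 --newtons 35

```text
clock: 13.3
position: [0.505, 0.1521, 0.111]
eef_rot: [[0.289, 0.001, -0.957], [0.957, 0.001, 0.289], [0.001, -1.0, -0.001]]
force: [-0.6, 2.2, 5.7]
width: 0.0152
```

Request:
move_arm --targets '[0.1,-0.03,0,0,0,0,0.26,-0.08,0,0,0,0,0.44,-0.13,0,0,0,0,0.62,-0.185,0,0,0,0,0.8,-0.24,0,0,0,0,0.96,-0.29,0,0,0,0,1.08,-0.325,0,0,0,0,1.14,-0.343,0,0,0,0,1.14,-0.343,0,0,0,0,1.14,-0.343,0,0,0,0]'

```text
clock: 14.3
position: [0.5337, 0.1436, 0.111]
eef_rot: [[0.289, 0.001, -0.957], [0.957, 0.001, 0.289], [0.001, -1.0, -0.001]]
force: [0.3, 3.4, 5.3]
width: 0.0152
```

Request:
move_arm --targets '[0,0,0,0,0,0,0,0,0,0,0,0,0,0,0,0,0,0,0,0,0,0,0,0,0,0,0,0,0,0,0,0,0.5,0,0,0,0,0,1.5,0,0,0,0,0,2.8,0,0,0,0,0,4.2,0,0,0,0,0,5,0,0,0,0,0,5.2,0,0,0]' --jaw -1

```text
clock: 15.4
position: [0.5346, 0.1435, 0.2441]
eef_rot: [[0.289, 0.005, -0.957], [0.957, 0.001, 0.289], [0.003, -1.0, -0.005]]
force: [0.2, -0.2, 0.4]
width: 0.0854
```

Request:
move_arm --targets '[-0.2,-1,0,0,0,0,-0.5,-2.5,0,0,0,0,-0.9,-4.2,0,0,0,0,-1.2,-6,0,0,0,0,-1.6,-7.8,0,0,0,0,-2,-9.6,0,0,0,0,-2.3,-11.2,0,0,0,0,-2.5,-12.2,0,0,0,0,-2.6,-12.6,0,0,0,0,-2.6,-12.6,0,0,0,0]'

```text
clock: 16.4
position: [0.4675, -0.1725, 0.2401]
eef_rot: [[0.291, -0.001, -0.957], [0.957, 0.0, 0.291], [0.0, -1.0, 0.001]]
force: [0.6, 0.6, 1.0]
width: 0.0853
```

```bash
python3 - <<'E'
from h import *
import cv2
o=r.observe(); print(o["clock"],o["position"],o["width"],o["force"])
im=snapshot("top")[:,:,::-1]; cv2.imwrite("pics/t7f.png",im); im=im[130:245,155:295]; cv2.imwrite("pics/t7.png",cv2.resize(im,None,fx=5,fy=5,interpolation=cv2.INTER_CUBIC))
im=snapshot("side")[115:215,240:345,::-1]; cv2.imwrite("pics/s7.png",cv2.resize(im,None,fx=6,fy=6,interpolation=cv2.INTER_CUBIC)[:600])
E
```

```text
16.4 [ 0.46752755 -0.17245552  0.24006203] 0.08532052463654428 [0.58883995 0.58403355 0.99705477]
```

View pics/t7.png

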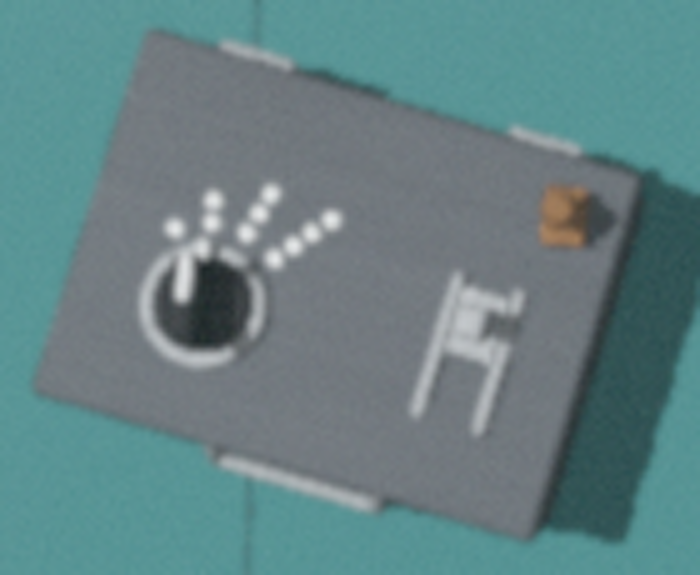

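View pics/s7.png

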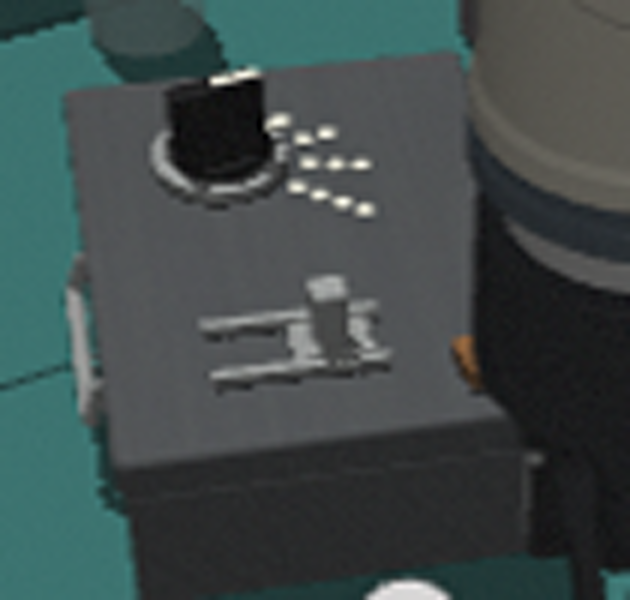

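The white pointer line runs from (183,300) to (184,252), lying on the two-dot column. The latch tab stands at the far end of its rails and the arm is clear of both boxes.

```bash
python3 - <<'E'
from h import *
a,b=ray("top",tc(183,300),.134),ray("top",tc(184,252),.134); print("ptr j",-.292-np.arctan2(*(b-a)[::-1])); print("tab",ray("side",sc(325,287),.122))
from cell import sign_off
print(sign_off())
E
```

```text
ptr j -0.2899033407971002
tab [0.53138274 0.14174134]
the job is handed in; nothing more can be done
None
```

The cash box is unlocked and the job is handed in at about 16.5 s of the 51 s; `sign_off` reports no verdict. I turned the dial with one grasp and stopped at each of the three marks. I then released it, gripped the latch tab and slid it about 30 mm along the box's x.

**Dial:** the tool angle put the stops at about -0.68, +0.68 and -0.22 rad. The last picture shows the pointer on the two-dot column at about -0.29 rad. That differs from the tool's -0.22 by about 4 degrees, but both readings are within the 10-degree limit.

**Latch:** the camera puts the tab at (0.531, 0.142), about 28 to 29 mm from its locked place. The tool itself moved 29.9 mm.

**Narrower box:** I never went near its dial, apart from passing at least 75 mm above it. I took no close-up of it at the end.

**Final state:** the arm stands clear with the gripper open, and the force reading is about 1 N.

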